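# Repaired card from board vise to rack

## Task

Slide the red jaw of the board vise fully open, lift the repaired card (yellow rail) out of the vise, and lower it into the one empty slot of the card rack until it stands fully home; carry it down rather than dropping it, then let go. Do not bump the magnifier lamp and leave the other loose things on the bench where they are.

Things in the scene. Friction and masses are not known exactly. Their poses are not given: they have to be found in the camera images.
- vise: Fixed board vise: blue base 130 x 220 x 18 mm, origin under its centre, z up. The bed (60 mm tall) leans 30 degrees from vertical, its top towards the vise's -x (robot side). The card stands on a ledge, lies on the bed, its -y edge in a fixed grooved jaw (60 mm tall, 1 mm play, lips cover 8 mm), its +y edge in the red sliding jaw.
- jaw (a joint): Red sliding jaw of the vise: metres moved along the vise's +y; 0 closed on the card, 0.042 fully open; stiff (4 N), stays where left. Closed, its lips cover 8 mm of the card's edge and a hook on top covers 12 mm of the card's shoulder, so the card cannot be lifted.
- jaw_tab (a point): Grip point in the black thumb tab of the red jaw, 10 mm below the tab's top: tab 12 mm thick (point x), 30 mm long (y), free for 35 mm below this point on the x sides; the hook is 5 mm away along -y. Axes lean with the bed: x normal to the card, y the opening direction, z up along the bed.
- card: The repaired card: green board 5 mm thick (x), 100 wide (y), 85 tall (z), with a yellow grip rail on top, 10 mm thick, 50 long, 20 tall: 105 mm in all; about 0.16 kg. Origin at the centre of its bottom edge, z up along the board, x normal to it. In the vise it leans 30 degrees, the rail clear of the jaws.
- card_rail (a point): Centre of the card's yellow rail, 95 mm above the card's bottom edge; axes as the card's.
- rack: Card rack, fixed: dark steel chassis 166 x 140 x 64 mm, origin under its centre. Three bays 50 mm apart along its x; two hold cards with black rails, one is empty; which is which varies.
- bay_free: The empty bay of the rack: origin under its centre; card width runs along its y, thickness along its x. White guides at both ends, 52 mm tall with flared mouths; slot 7 mm wide, 103 mm long.
- slot_floor (a point): Centre of the empty slot's floor, 12 mm above the bench; the card's origin comes here when it is fully home (either face forward). Axes as the bay's.
- slot_mouth (a point): Centre of the empty slot's mouth, 60 mm above its floor.
- bay_a: Bay with an installed card (black rail, top 117 mm above the bench), fixed; origin under its centre, 4 mm above the bench.
- bay_b: The other bay with an installed card, the same.
- lamp: Magnifier lamp, fixed: base disc 90 mm wide, origin under its centre; thin post 275 mm tall; round black head 120 mm wide, from 255 to 276 mm above the bench, centred 100 mm from the base towards the robot (its -x).
- flux_jar: Bystander: small closed flux jar, 52 mm wide, 55 tall; origin midway, on its underside
- screwdriver: Bystander: screwdriver with a green handle lying flat; origin on its underside
- tape_roll: Bystander: yellow tape roll lying flat, 84 mm wide, 20 tall; origin midway, on its underside
- solder_spool: Bystander: blue solder spool standing on its end, 52 mm wide, 44 tall; origin midway, on its underside
- terminal_strip: Bystander: green terminal strip, 22 x 110 x 23 mm; origin midway, on its underside
- spare_board: Bystander: loose green board lying flat, 70 x 100 mm, 22 tall with its parts; origin midway, on its underside
- eraser_block: Bystander: orange block, 30 x 60 x 22 mm; origin midway, on its underside
Not all that is in view belongs to the job. Leave any black look-alike of the card alone. What is shaped like the bay_free but turquoise is not meant.

How it is judged:
By the outcome, as a careful person would: the job done as asked, in the order asked, and still so for the second after the job is handed in, with the robot touching nothing.
It also fails if it takes over 56 s, if anything falls off the work surface, if the arm or the gripper's body presses on something with over 40 N, if the wrist force passes 120 N, or if a joint passes its speed limit or range.

## Robot

A 6-joint arm with a two-finger parallel gripper is mounted at the origin on the work surface. World frame = base frame: x ahead of the robot, y to its left, z up, the work surface at z = 0. Lengths are in m, angles in rad, forces in N, time in s.
With the tool pointing down it reaches from about 0.375 to 0.9 m from the base axis. Payload 3.1 kg.
Tool frame: the origin (TCP) lies midway between the tips of the shut fingers; the grasp point (between the pads) lies 19 mm behind it; x points along the fingers, z is the direction in which the jaws open and shut, and the axes are right-handed (so a half turn about x gives the same grasp; the last joint's range is limited). The gripper opens to 85 mm and grips with 20 to 120 N. Pads are 22 mm wide; open, the fingers measure 114 mm over their backs; the gripper's body (76 mm by 85 mm) begins 54 mm behind the grasp point. The pads swing forward as they close: fully open they stand 13 mm farther back than shut.
Start: joints at [-1.405, 0.527, 1.433, -0, 1.181, -0.178], TCP at [0.211, -0.588, 0.231] pointing down, gripper open.
Joint ranges: [-3.08, 3.08], [-0.75, 2.2], [0.22, 2.44], [-1.43, 4.57], [0, 2.65], [-2.85, 2.85]. Speed limits (rad/s): [2.79, 2.79, 3.14, 3.14, 3.14, 3.14].

## Interface

Orientations are given as a unit quaternion [x, y, z, w].
In Python, from station import status, snapshot, camera_params, ticket gives the robot as it stands.
- The arm moves only by the tool arm_command, never from a script. Its argument "series" is a list that holds one entry, the list of rows, each a list of 4 numbers: the shift along the tool's x, y, z in mm, then the turn about the tool's x in rad. A call has 1 to 10 rows; each row shifts and turns the commanded pose from where the row before left it, along the tool's axes as they then stand; what a row does not reach is not made up. A row lasts 1/10 s, in which the tool goes at most 50 mm and 8.59 degrees, less where a joint would pass 70% of its speed; a pose out of reach is approached as far as the arm can. A call is refused whole if a number of a shift passes 50 or a number of a turn 0.15, either way. A call with a gripper value outside its range is refused whole. "jaw" is the opening in per cent of the stroke, from 0 (shut) to 100 (fully open), set as the call begins (left out, the last holds). The fingers move at their own pace and stop on an object; "force" is the grip in N (left out, the last holds). Time passes only in rows, so rows that do not move let the fingers close. It gives the time, the measured TCP pose, the force and the opening at its end, in the units of the state.
- status.sense(): the state, without advancing time (a new reading comes with each control period).
- snapshot(name): name is "scene" or "top"; returns the picture (400x640x3 uint8, red, green, blue); there is no depth.
- camera_params(name): a dict with "fovy" (degrees; the focal length in pixels is half the picture's height over the tangent of half this angle, whatever the lens; pixels are square), "cx", "cy" (the principal point, pixels), "k1" (the pictures are not rectified: a ray, as slopes to the right and down, at radius r is drawn at 1 + k1 r^2 times it, then the intrinsics apply), "extrinsics" (4x4, takes a point from camera to world coordinates). Camera axes: x right, y down, z forward; pixel columns grow to the right and rows downward; lengths in m; the calibration is good to about 2 mm. A picture is of the moment at which its call begins. camera_params takes no time and is no camera call.
- ticket.sign_off(): hands the job in, once; it reports no verdict.
The state is a dict: "t": time; "q": joint angles; "qd": joint speeds; "tau": joint torques, N m; "tcp_pos": TCP position; "tool_rot": TCP orientation; "force": force on the tool from outside, world axes, zero at the start; "ft_torque": the same for the moment, N m; "finger_gap": opening from 0.0 (shut) to 1.0 (fully open).
Only numpy, scipy, OpenCV 4.12 (cv2) and the standard library are available. Lean on these libraries where they do the work, as an engineer would, in place of code of your own. Each camera call takes 0.05 s, during which the arm holds its last target. There are 200 camera calls.

## Working session

There is one attempt and no reset: what is moved stays moved. The work goes in short steps, Python scripts to look and compute and a tool call to move; the robot and the scene stay as the last step left them, time stands still between calls to the robot, and variables do not carry over. Pictures are saved under pics/ and viewed, about 8 in all and at most 12, crops included, and the job is handed in when it is done.

Besides the shell and the picture viewer there is one more tool, called in YAML: its name, and indented under it one key for each argument. arm_command: Moves the arm, as the interface text tells. Its arguments: {"type":"object","properties":{"series":{"type":"array"},"jaw":{"type":"number"},"force":{"type":"number"}},"required":["series"]}

```bash
mkdir -p pics; ls; python3 - <<'E'
from station import status, snapshot, camera_params
import cv2,numpy as np
s=status.sense();print({k:np.round(v,3).tolist() for k,v in s.items()})
for n in("scene","top"):
    p=camera_params(n);print(n,p)
    cv2.imwrite(f"pics/{n}0.png",snapshot(n)[:,:,::-1])
a=cv2.imread("pics/scene0.png");b=cv2.imread("pics/top0.png")
E
```

```text
pics
{'t': 0.0, 'q': [-1.404, 0.528, 1.434, -0.0, 1.181, -0.179], 'qd': [0.002, 0.0, 0.0, 0.0, -0.002, 0.002], 'tau': [0.002, -44.235, -17.802, -0.0, 0.008, 0.0], 'tcp_pos': [0.211, -0.587, 0.23], 'tool_rot': [0.407, 0.579, -0.406, 0.578], 'force': [-1.223, 0.604, 0.718], 'ft_torque': [0.018, 0.012, 0.017], 'finger_gap': 0.997}
scene {'fovy': 53.3525483735193, 'cx': 319.9633120716576, 'cy': 199.81188242351524, 'k1': 0.01733566042880737, 'extrinsics': array([[ 0.32925506,  0.74294546, -0.58277195,  1.34823156],
       [ 0.944227  , -0.2624231 ,  0.1989208 , -0.27451174],
       [-0.00514552, -0.61576469, -0.7879133 ,  1.16259669],
       [ 0.        ,  0.        ,  0.        ,  1.        ]])}
top {'fovy': 57.51806623129754, 'cx': 319.2390613816002, 'cy': 195.04959218037325, 'k1': 0.02853237610385921, 'extrinsics': array([[-0.00414013, -0.9822895 ,  0.18732375,  0.36948792],
       [-0.99994122,  0.00218951, -0.01061883, -0.0016056 ],
       [ 0.01002062, -0.18735671, -0.98224083,  1.05434057],
       [ 0.        ,  0.        ,  0.        ,  1.        ]])}
```

View pics/scene0.png

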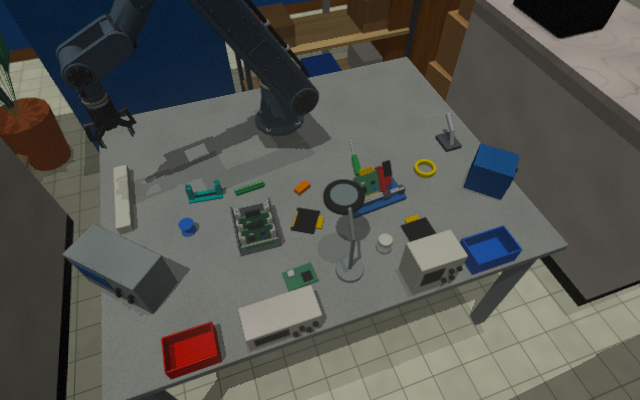

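View pics/top0.png

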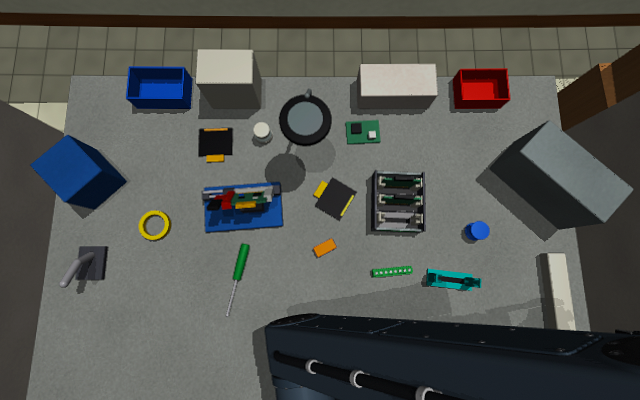

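Both views are clear. The vise (blue base) is at top (243,207) / scene (375,195), the rack at top (399,203) / scene (256,225), and the lamp head at top (305,120). I'll zoom in on the vise and rack.

```bash
cat > h.py <<'E'
import cv2,numpy as np
from station import camera_params
from scipy.spatial.transform import Rotation as R
def ray(n,u,v):
    p=camera_params(n);E=p["extrinsics"];f=200/np.tan(np.radians(p["fovy"]/2))
    d=np.array([(u-p["cx"])/f,(v-p["cy"])/f]);s=d.copy()
    for _ in range(20): s=d/(1+p["k1"]*(s@s))
    return E[:3,3],E[:3,:3]@np.r_[s,1]
def plane(n,u,v,z):
    o,d=ray(n,u,v);return o+d*(z-o[2])/d[2]
def tri(a,b):
    o1,d1=ray("top",*a);o2,d2=ray("scene",*b)
    t=np.linalg.lstsq(np.c_[d1,-d2],o2-o1,rcond=None)[0]
    p,q=o1+t[0]*d1,o2+t[1]*d2
    return (p+q)/2,np.linalg.norm(p-q)
def proj(n,P):
    p=camera_params(n);E=p["extrinsics"];f=200/np.tan(np.radians(p["fovy"]/2))
    c=E[:3,:3].T@(np.asarray(P)-E[:3,3]);s=c[:2]/c[2];s=s*(1+p["k1"]*(s@s))
    return np.round([f*s[0]+p["cx"],f*s[1]+p["cy"]],1)
def crop(img,u,v,w,h,k):
    return cv2.resize(img[v:v+h,u:u+w],None,fx=k,fy=k,interpolation=cv2.INTER_CUBIC)
E
python3 - <<'E'
from h import *
a=cv2.imread("pics/top0.png");b=cv2.imread("pics/scene0.png")
A=np.hstack([crop(a,193,170,100,75,4),crop(a,350,160,100,75,4)])
B=np.hstack([crop(b,320,145,100,75,4),crop(b,210,190,100,75,4)])
cv2.imwrite("pics/c0.png",np.vstack([A,B]))
E
```

```text
(no output)
```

View pics/c0.png

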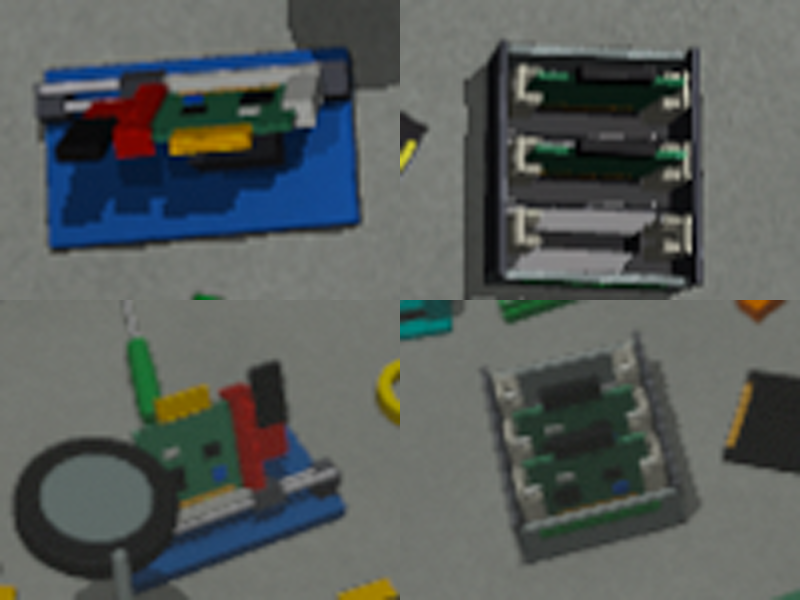

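```bash
python3 - <<'E'
from h import *
t=lambda x,y:(193+x/4-.4,170+y/4-.4); t2=lambda x,y:(350+(x-400)/4-.4,160+y/4-.4)
s=lambda x,y:(320+x/4-.4,145+(y-300)/4-.4); s2=lambda x,y:(210+(x-400)/4-.4,190+(y-300)/4-.4)
print("vise base");V=[plane("top",*t(*c),.018)[:2] for c in((46,72),(350,50),(358,222),(50,247))]
V=np.array(V);print(V.round(4),V.mean(0),[np.linalg.norm(V[i]-V[i-1]).round(4) for i in range(4)])
print("rack");V=np.array([plane("top",*t2(*c),.064)[:2] for c in((500,42),(696,48),(698,282),(500,282))])
print(V.round(4),V.mean(0),[np.linalg.norm(V[i]-V[i-1]).round(4) for i in range(4)])
def T(n,a,b): p,e=tri(t(*a),s(*b));print(n,p.round(4),e.round(4))
# rail top ends (upper edge corners): +y is left in top, right in scene
T("rail near-top +y",(171,133),(207,386)); T("rail -y",(250,125),(158,400))
T("tab top +y",(58,150),(278,362));T("tab top -y",(100,157),(250,370))
for n,im,(x0,y0,x1,y1) in(("top","top0",(225,190,265,215)),("scene","scene0",(350,160,380,180))):
    a=cv2.cvtColor(cv2.imread(f"pics/{im}.png"),cv2.COLOR_BGR2HSV)
    m=cv2.inRange(a,(18,150,100),(32,255,255))[y0:y1,x0:x1]
    k,l,st,c=cv2.connectedComponentsWithStats(m)
    for i in range(1,k):
        if st[i,4]>20: print(n,st[i]+[x0,y0,0,0,0],c[i]+[x0,y0], cv2.minAreaRect(np.argwhere(l==i)[:,::-1].astype(np.float32)))
E
```

```text
vise base
[[0.5898 0.3198]
 [0.6058 0.101 ]
 [0.4803 0.0933]
 [0.4635 0.31  ]] [0.53483041 0.20598316] [np.float64(0.1267), np.float64(0.2194), np.float64(0.1257), np.float64(0.2174)]
rack
[[ 0.6293 -0.1679]
 [ 0.6246 -0.3051]
 [ 0.4607 -0.2969]
 [ 0.461  -0.1624]] [ 0.54390894 -0.23308411] [np.float64(0.1683), np.float64(0.1372), np.float64(0.1641), np.float64(0.1345)]
rail near-top +y [0.5216 0.1969 0.1533] 0.0026
rail -y [0.5261 0.1482 0.1576] 0.0008
tab top +y [0.512  0.2685 0.1483] 0.0013
tab top -y [0.5084 0.2438 0.1432] 0.0009
top [235 201  21   8 118] [245.15254237 204.56779661] ((20.041175842285156, 14.535293579101562), (5.828934192657471, 20.401269912719727), 85.60128784179688)
scene [359 166  14   9  76] [365.32894737 170.39473684] ((15.150001525878906, 10.44999885559082), (5.375871658325195, 13.281564712524414), 71.56504821777344)
```

```bash
python3 - <<'E'
from h import *
p,e=tri((245.15,204.57),(365.33,170.39));print("rail centre",p.round(4),e.round(4))
t2=lambda x,y:(350+(x-400)/4-.4,160+y/4-.4);s2=lambda x,y:(210+(x-400)/4-.4,190+(y-300)/4-.4)
# black rails of installed cards: top-edge centres / dark blobs
for n,im,(x0,y0,x1,y1) in(("top","top0",(388,172,420,210)),("scene","scene0",(235,205,275,235))):
    g=cv2.imread(f"pics/{im}.png").max(2)
    for th in (45,):
        m=(g[y0:y1,x0:x1]<th).astype(np.uint8)
        k,l,st,c=cv2.connectedComponentsWithStats(m,connectivity=4)
        for i in range(1,k):
            if st[i,4]>12: print(n,th,(st[i]+[x0,y0,0,0,0]).tolist(),(c[i]+[x0,y0]).round(1))
# guides of free bay: inner guide faces at z .066
for q in((525,212),(525,245),(512,212),(512,250),(682,215),(690,250),(540,228),(665,234)): print(q,plane("top",*t2(*q),.064).round(4))
for q in((506,375),(506,398),(627,348),(627,372)): print("sc",q,plane("scene",*s2(*q),.064).round(4))
print("lamp head",plane("top",305,120,.27).round(3))
E
```

```text
rail centre [0.52   0.1761 0.1371] 0.0016
top 45 [388, 174, 32, 16, 382] [401.5 181.2]
top 45 [417, 188, 3, 8, 19] [418.2 191.6]
top 45 [388, 194, 32, 12, 276] [401.3 200.1]
scene 45 [245, 209, 16, 9, 86] [252.2 213.3]
scene 45 [245, 220, 19, 10, 107] [254.9 224.9]
scene 45 [261, 232, 5, 3, 13] [262.7 233. ]
(525, 212) [ 0.509  -0.1812  0.064 ]
(525, 245) [ 0.4862 -0.1803  0.064 ]
(512, 212) [ 0.509  -0.1722  0.064 ]
(512, 250) [ 0.4828 -0.1713  0.064 ]
(682, 215) [ 0.5067 -0.2887  0.064 ]
(690, 250) [ 0.4826 -0.2928  0.064 ]
(540, 228) [ 0.4979 -0.191   0.064 ]
(665, 234) [ 0.4936 -0.2763  0.064 ]
sc (506, 375) [ 0.4747 -0.282   0.064 ]
sc (506, 398) [ 0.4988 -0.2871  0.064 ]
sc (627, 348) [ 0.4808 -0.1763  0.064 ]
sc (627, 372) [ 0.5062 -0.1829  0.064 ]
lamp head [0.693 0.022 0.27 ]
```

arm_command:
  series:
    - [[0, 0, 0, -0.144], [0, 0, 0, -0.144], [0, 0, 0, -0.144], [0, 0, 0, -0.144], [0, 0, 0, -0.144], [0, 0, 0, -0.144], [0, 0, 0, -0.144], [0, 0, 0, -0.144], [0, 0, 0, -0.144], [0, 0, 0, 0]]
  jaw: 55

```text
t: 1.1
tcp_pos: [0.2112, -0.5878, 0.2307]
tool_rot: [-0.024, 0.707, 0.025, 0.707]
force: [-0.7, 0.0, -0.4]
finger_gap: 0.55
```

```bash
cat >> h.py <<'E'
def frame(th,lean=30):
    return (R.from_euler('z',th,degrees=True)*R.from_euler('y',-lean,degrees=True)).as_matrix()
def box(n,c,F,h):
    return np.array([proj(n,c+F@(np.array([i,j,k])*h)) for i in(-1,1) for j in(-1,1) for k in(-1,1)])
E
python3 - <<'E'
from h import *
F=frame(4.2)
ims={}
for n,f,(x0,y0,w,h) in(("top","top0",(193,170,100,75)),("scene","scene0",(320,145,100,75))):
    im=crop(cv2.imread(f"pics/{f}.png"),x0,y0,w,h,8)
    for c,col in(((.533,.1725,.149),(255,255,255)),((.520,.176,.137),(255,0,255)),((.526,.174,.143),(0,255,255))):
        P=box(n,np.array(c),F,[.005,.025,.010])
        hull=cv2.convexHull((((P-[x0,y0])+.5)*8).astype(np.float32)).astype(int)
        cv2.polylines(im,[hull],True,col,1)
    c=np.array([.520,.256,.140])-F@[0,0,.0125]
    P=box(n,c,F,[.006,.015,.0225]);hull=cv2.convexHull((((P-[x0,y0])+.5)*8).astype(np.float32)).astype(int)
    cv2.polylines(im,[hull],True,(255,255,0),1)
    ims[n]=im
a=ims["top"][80:400,80:660];b=ims["scene"][60:340,220:800]
cv2.imwrite("pics/c1.png",np.vstack([a,b]))
E
```

```text
(no output)
```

View pics/c1.png

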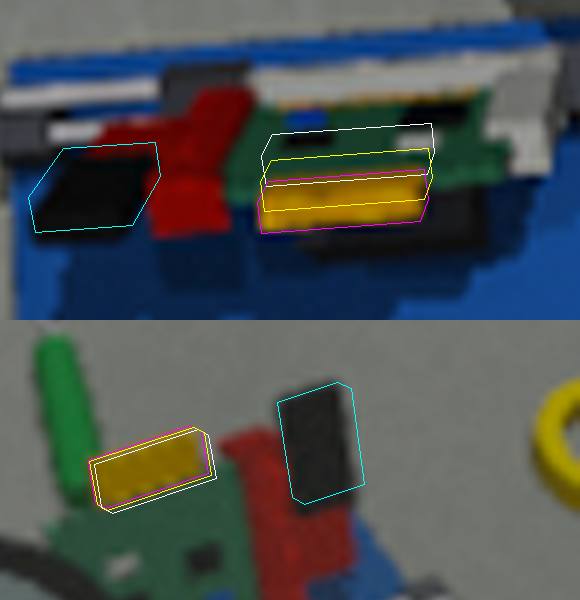

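arm_command:
  series:
    - [[-10, 40, 30, 0], [-10, 40, 30, 0], [0, 40, 30, 0], [0, 40, 30, 0], [0, 40, 30, 0], [0, 45, 15, 0], [0, 45, 15, 0], [0, 45, 10, 0], [0, 45, 10, 0], [0, 45, 10, 0]]

```text
t: 2.1
tcp_pos: [0.3899, -0.1493, 0.2509]
tool_rot: [-0.023, 0.707, 0.023, 0.707]
force: [1.4, -0.4, 0.6]
finger_gap: 0.546
```

The magenta outline fits in both views, so the rail centre is at (0.520, 0.176, 0.137). The tab is 2–3 mm inward of my first guess, at about (0.517, 0.254, 0.139).

arm_command:
  series:
    - [[0, 39.4, 15.4, -0.008], [0, 39.4, 15.4, 0], [0, 39.4, 15.4, 0], [0, 39.4, 15.4, 0], [0, 39.4, 15.4, 0], [0, 39.4, 15.4, 0], [0, 39.4, 15.4, 0], [0, 39.4, 15.4, 0], [0, 39.4, 15.4, 0], [0, 39.4, 15.4, 0]]

```text
t: 3.1
tcp_pos: [0.5132, 0.2554, 0.2507]
tool_rot: [-0.027, 0.707, 0.026, 0.706]
force: [0.8, -0.0, -0.1]
finger_gap: 0.55
```

arm_command:
  series:
    - [[0, 0, 0, 0], [20, 0, 0, 0], [20, 0, 0, 0], [15, 0, 0, 0], [0, 0, 0, 0]]

```text
t: 3.6
tcp_pos: [0.511, 0.2522, 0.1936]
tool_rot: [-0.027, 0.709, 0.026, 0.704]
force: [-0.6, -0.0, 0.8]
finger_gap: 0.55
```

arm_command:
  series:
    - [[10, 2, 6, 0], [0, 0, 0, 0], [0, 0, 0, 0]]

```text
t: 3.9
tcp_pos: [0.5195, 0.2559, 0.1863]
tool_rot: [-0.027, 0.706, 0.027, 0.707]
force: [-0.9, -0.4, 0.1]
finger_gap: 0.553
```

```bash
cat > look.py <<'E'
import sys
from h import *
from station import status,snapshot
name=sys.argv[1];ct=tuple(map(int,sys.argv[2].split(",")));cs=tuple(map(int,sys.argv[3].split(",")))
I={}
for n in("top","scene"):
    I[n]=snapshot(n)[:,:,::-1].copy();cv2.imwrite(f"pics/{name}_{n}.png",I[n])
cv2.imwrite(f"pics/{name}.png",np.hstack([crop(I["top"],*ct,65,80,6),crop(I["scene"],*cs,65,80,6)]))
s=status.sense();print(s["t"],s["tcp_pos"].round(4) if hasattr(s["tcp_pos"],'round') else s["tcp_pos"],np.round(s["tool_rot"],4),np.round(s["force"],1),s["finger_gap"])
E
python3 look.py v1 195,165 365,130
```

```text
4.0 [0.5194 0.256  0.1865] [-0.0274  0.7062  0.0275  0.707 ] [ 0.6 -0.4 -0. ] 0.5530856029211765
```

View pics/v1.png

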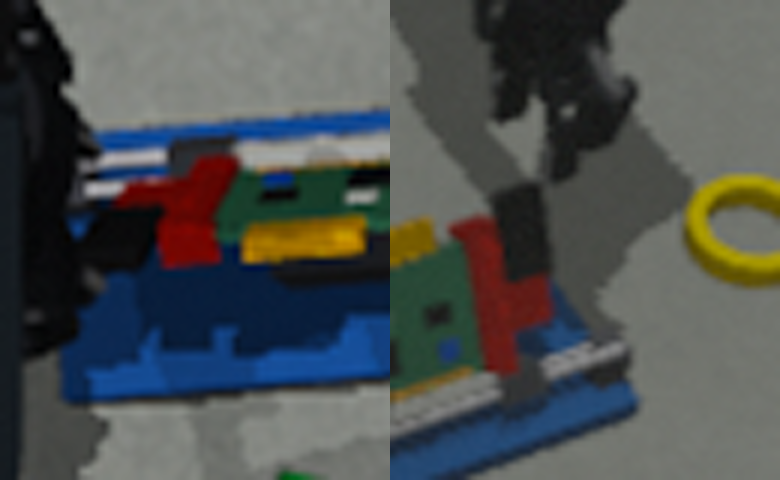

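```bash
python3 - <<'E'
from h import *
f=lambda P:((proj("scene",P)-[365,130]+.5)*6).round()
print("fingertip +x inner/outer",f([.543,.2575,.19]),f([.557,.2575,.19]),"y+-11:",f([.55,.246,.19]),f([.55,.268,.19]))
print("tab top -y,+y",f([.512,.239,.147]),f([.510,.269,.147]), "grip pt",f([.517,.254,.139]))
E
```

```text
fingertip +x inner/outer [164. 174.] [175. 191.] y+-11: [151. 188.] [187. 178.]
tab top -y,+y [102. 197.] [148. 182.] grip pt [128. 206.]
```

The picture agrees with the projections: fingertip at scene-crop (565,178), tab top from (495,190) to (545,180). Next I descend and grip the tab.

arm_command:
  series:
    - [[15, 0, 0, 0], [15, 0, 0, 0], [10, 0, 0, 0], [10, 0, 0, 0], [8, 0, 0, 0], [0, 0, 0, 0], [0, 0, 0, 0]]

```text
t: 4.7
tcp_pos: [0.5191, 0.2561, 0.128]
tool_rot: [-0.028, 0.707, 0.028, 0.707]
force: [-0.8, -0.6, 0.0]
finger_gap: 0.55
```

arm_command:
  series:
    - [[0, 0, 0, 0], [0, 0, 0, 0], [0, 0, 0, 0], [0, 0, 0, 0], [0, 0, 0, 0], [0, 0, 0, 0]]
  jaw: 0
  force: 30

```text
t: 5.3
tcp_pos: [0.5152, 0.2557, 0.1283]
tool_rot: [-0.028, 0.709, 0.027, 0.704]
force: [-6.4, -0.8, 5.5]
finger_gap: 0.238
```

arm_command:
  series:
    - [[0, 4, 0, 0], [0, 4, 0, 0], [0, 5, 0, 0], [0, 5, 0, 0], [0, 5, 0, 0], [0, 5, 0, 0], [0, 5, 0, 0], [0, 5, 0, 0], [0, 4, 0, 0], [0, 0, 0, 0]]

```text
t: 6.3
tcp_pos: [0.512, 0.2969, 0.1283]
tool_rot: [-0.029, 0.709, 0.027, 0.704]
force: [-6.2, -2.6, 6.4]
finger_gap: 0.237
```

arm_command:
  series:
    - [[0, 1, 0, 0], [0, 1, 0, 0], [0, 0, 0, 0]]

```text
t: 6.6
tcp_pos: [0.5119, 0.2977, 0.1283]
tool_rot: [-0.03, 0.709, 0.026, 0.704]
force: [-6.6, -5.2, 6.2]
finger_gap: 0.238
```

```bash
python3 look.py v2 195,165 365,130
```

```text
6.7 [0.5119 0.2976 0.1283] [-0.0296  0.7093  0.0264  0.7038] [-6.1 -5.4  6.3] 0.2402499976001605
```

View pics/v2.png

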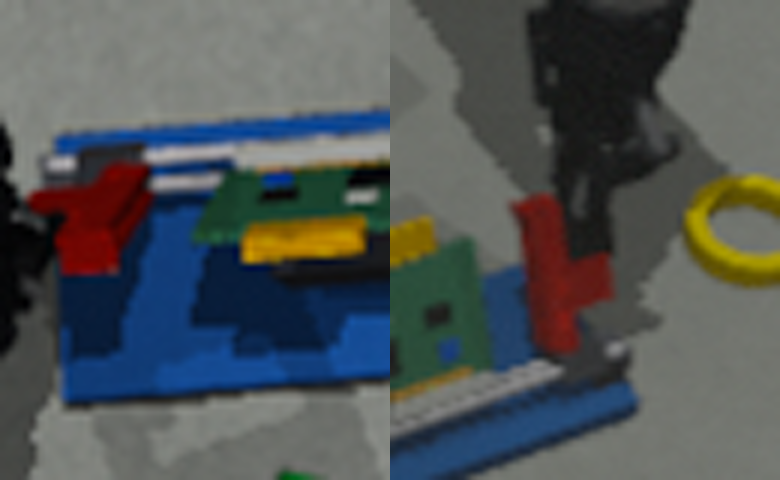

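The red jaw has moved about 42 mm, its top from crop (200,240) to (90,240) in the top view. I'll nudge it against the stop, then release.

arm_command:
  series:
    - [[0, 2, 0, 0], [0, 2, 0, 0], [0, 0, 0, 0], [0, 0, 0, 0]]

```text
t: 7.1
tcp_pos: [0.5119, 0.2978, 0.1282]
tool_rot: [-0.033, 0.71, 0.025, 0.703]
force: [-5.6, -16.5, 8.3]
finger_gap: 0.237
```

arm_command:
  series:
    - [[0, -2, 0, 0], [0, -2, 0, 0], [0, -1, 0, 0], [0, 0, 0, 0]]

```text
t: 7.5
tcp_pos: [0.5119, 0.2976, 0.1283]
tool_rot: [-0.028, 0.709, 0.027, 0.704]
force: [-7.3, -2.7, 5.9]
finger_gap: 0.235
```

arm_command:
  series:
    - [[0, 0, 0, 0], [0, 0, 0, 0], [0, 0, 0, 0], [0, 0, 0, 0], [-15, 0, 0, 0], [-25, 0, 0, 0], [-30, 0, 0, 0], [-20, 0, 0, 0], [0, 0, 0, 0], [0, 0, 0, 0]]
  jaw: 55

```text
t: 8.5
tcp_pos: [0.5156, 0.2988, 0.2178]
tool_rot: [-0.028, 0.706, 0.028, 0.707]
force: [-0.3, -0.7, -0.5]
finger_gap: 0.55
```

arm_command:
  series:
    - [[0, -20, -1, 0], [0, -25, -1, 0], [0, -30, -1, 0], [0, -25, -1, 0], [0, -23, -1, 0], [10, 0, 0, 0], [20, 0, 0, 0], [20, 0, 0, 0], [0, 0, 0, 0], [0, 0, 0, 0]]
  jaw: 45
  force: 25

```text
t: 9.5
tcp_pos: [0.5194, 0.1764, 0.1667]
tool_rot: [-0.028, 0.708, 0.028, 0.706]
force: [0.1, 0.0, -0.8]
finger_gap: 0.448
```

```bash
python3 look.py v3 220,165 335,130; python3 - <<'E'
from h import *
f=lambda P:((proj("scene",P)-[335,130]+.5)*6).round()
for p in([.5395,.176,.1678],[.5005,.176,.1678],[.520,.176,.137]): print(f(p))
E
```

```text
9.6 [0.5205 0.1764 0.1682] [-0.0277  0.7063  0.0278  0.7068] [ 0.7 -0.1  0.3] 0.44706267120939186
[205. 233.]
[177. 185.]
[186. 245.]
```

View pics/v3.png

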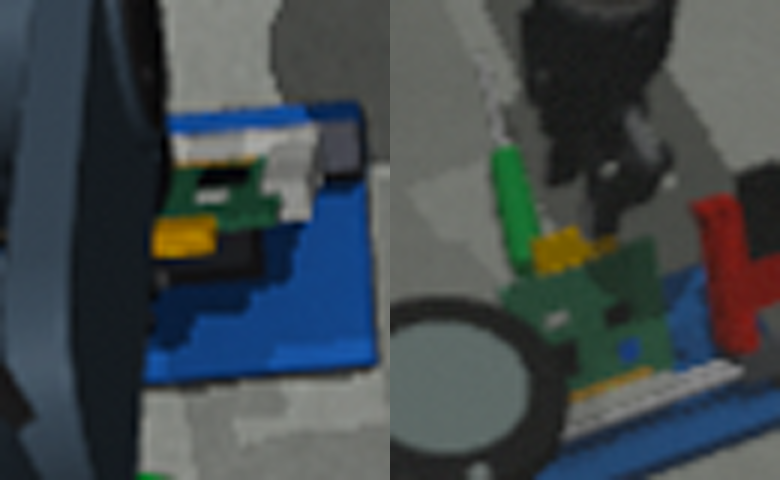

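The fingertips are at (605,235), straddling the rail at (575,250) as predicted. I'll descend and close.

arm_command:
  series:
    - [[10, 0, 0, 0], [10, 0, 0, 0], [10, 0, 0, 0], [9, 0, 0, 0], [0, 0, 0, 0], [0, 0, 0, 0]]

```text
t: 10.2
tcp_pos: [0.5201, 0.1758, 0.1285]
tool_rot: [-0.028, 0.707, 0.028, 0.706]
force: [-0.5, 0.1, 0.3]
finger_gap: 0.444
```

arm_command:
  series:
    - [[0, 0, 0, 0], [0, 0, 0, 0], [0, 0, 0, 0], [0, 0, 0, 0], [0, 0, 0, 0], [0, 0, 0, 0]]
  jaw: 0

```text
t: 10.8
tcp_pos: [0.5207, 0.1759, 0.1295]
tool_rot: [-0.028, 0.706, 0.028, 0.707]
force: [-0.7, -0.5, 5.4]
finger_gap: 0.194
```

arm_command:
  series:
    - [[-4.3, 0, -2.5, 0], [-4.3, 0, -2.5, 0], [-4.3, 0, -2.5, 0], [-4.3, 0, -2.5, 0], [0, 0, 0, 0]]

```text
t: 11.3
tcp_pos: [0.5104, 0.1751, 0.147]
tool_rot: [-0.028, 0.706, 0.028, 0.707]
force: [1.8, 0.1, 3.2]
finger_gap: 0.192
```

```bash
python3 look.py v4 220,165 335,130
```

```text
11.4 [0.5103 0.1751 0.1467] [-0.0276  0.7063  0.0276  0.7068] [2.4 0.4 2.8] 0.19262451511014975
```

View pics/v4.png

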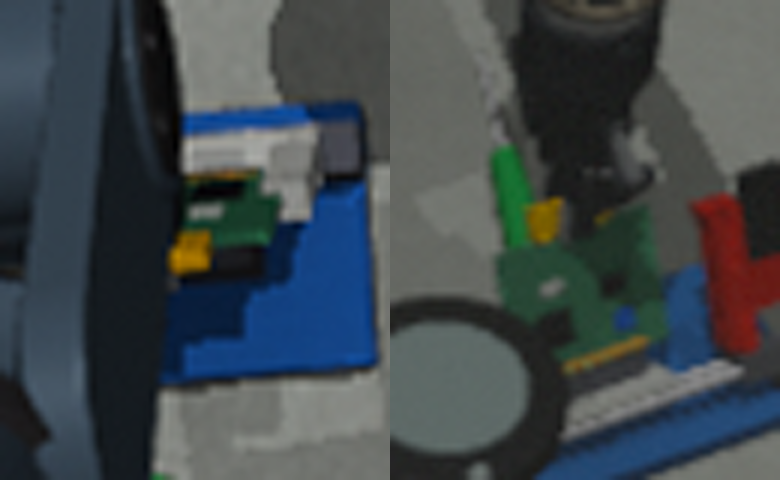

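The card is rising with the tool: its bottom edge has left the ledge at (610,355). I'll continue along the bed.

arm_command:
  series:
    - [[-5.2, 0, -3, 0], [-5.2, 0, -3, 0], [-5.2, 0, -3, 0], [-5.2, 0, -3, 0], [-5.2, 0, -3, 0], [-5.2, 0, -3, 0], [-5.2, 0, -3, 0], [0, 0, 0, 0]]

```text
t: 12.2
tcp_pos: [0.4853, 0.1732, 0.1823]
tool_rot: [-0.028, 0.71, 0.027, 0.704]
force: [-2.0, 0.4, -1.3]
finger_gap: 0.106
```

arm_command:
  series:
    - [[-5.2, 0, -3, 0], [-5.2, 0, -3, 0], [-5.2, 0, -3, 0], [-5.2, 0, -3, 0], [-5.2, 0, -3, 0], [-8, 0, -4, 0], [-8, 0, -4, 0], [0, 0, 0, 0], [0, 0, 0, 0]]

```text
t: 13.1
tcp_pos: [0.4665, 0.1717, 0.2249]
tool_rot: [-0.028, 0.706, 0.028, 0.707]
force: [-0.1, 0.4, -1.3]
finger_gap: 0.108
```

```bash
python3 look.py v5 220,165 320,110
```

```text
13.2 [0.4664 0.1716 0.2244] [-0.0275  0.7066  0.0275  0.7065] [-0.6 -0.6 -2. ] 0.10833628183131176
```

View pics/v5.png

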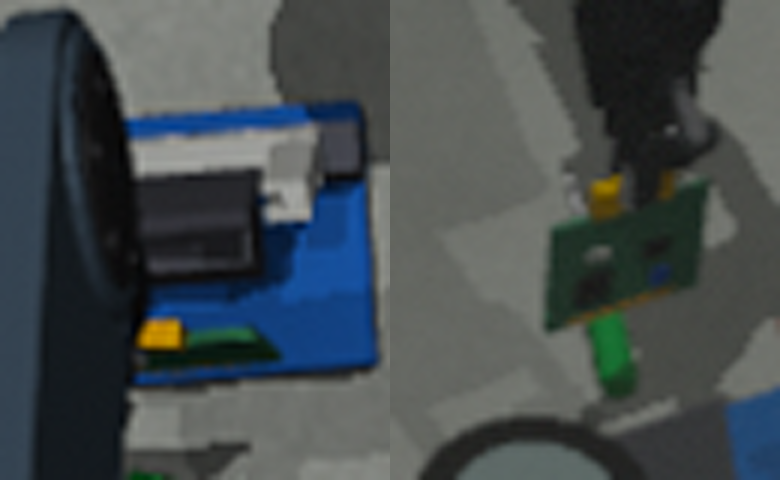

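The card has snapped upright between the pads (gap 9 mm). Its board corners are at scene-crop (555,228), (707,180), (697,287) and (547,328). I'll measure where it sits relative to the TCP.

```bash
python3 - <<'E'
from h import *
from station import status
s=status.sense();T=np.array(s["tcp_pos"]);Rt=R.from_quat(s["tool_rot"]).as_matrix();print(Rt.round(3))
n=Rt[:,2];P=[]
for x,y in((555,228),(707,180),(697,287),(547,328)):
    o,d=ray("scene",320+(x-390)/6-.4,110+y/6-.4)
    p=o+d*((T+n*.0025-o)@n)/(d@n);P.append(Rt.T@(p-T));
P=np.array(P);print(P.round(4),P.mean(0).round(4),[np.linalg.norm(P[i]-P[i-1]).round(4) for i in range(4)])
E
```

```text
[[-0.    -0.078  0.997]
 [-0.     0.997  0.078]
 [-1.     0.    -0.   ]]
[[ 0.0036 -0.0503  0.0025]
 [ 0.0041  0.0456  0.0025]
 [ 0.0921  0.0487  0.0025]
 [ 0.0844 -0.0511  0.0025]] [ 0.046  -0.0018  0.0025] [np.float64(0.0808), np.float64(0.0958), np.float64(0.088), np.float64(0.1001)]
```

arm_command:
  series:
    - [[-9, 0, 0, 0.04], [-9, 0, 0, 0.04], [0, 0, 0, 0.033], [0, -20, 2, 0], [0, -35, 4, 0], [0, -40, 4, 0], [0, -40, 4, 0], [0, -40, 4, 0], [0, -40, 4, 0], [0, -40, 4, 0]]
  force: 45

```text
t: 14.2
tcp_pos: [0.4833, -0.0857, 0.2422]
tool_rot: [0.013, 0.707, -0.012, 0.707]
force: [0.1, -0.2, -1.8]
finger_gap: 0.101
```

arm_command:
  series:
    - [[0, -40, 4, 0], [0, -40, 4, 0], [0, -30, 4, 0], [0, -20, 4, 0], [0, -16, 4, 0], [0, 0, 0, 0], [0, 0, 0, 0]]

```text
t: 14.9
tcp_pos: [0.498, -0.2296, 0.2421]
tool_rot: [0.013, 0.707, -0.012, 0.707]
force: [-0.2, 0.6, -1.6]
finger_gap: 0.1
```

```bash
python3 look.py v6 370,150 220,165
```

```text
15.0 [ 0.4979 -0.229   0.2423] [ 0.0123  0.7074 -0.0114  0.7066] [ 0.5  1.  -2.3] 0.1014958362922601
```

View pics/v6.png

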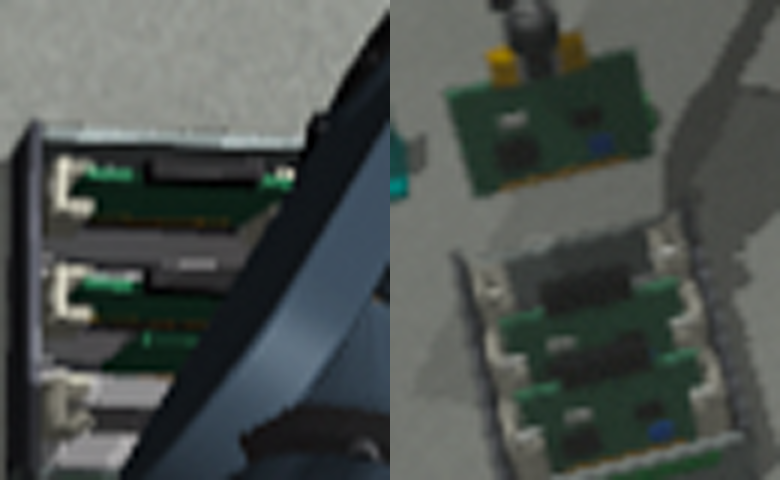

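```bash
python3 - <<'E'
from h import *
from station import status
s=status.sense();T=np.array(s["tcp_pos"]);Rt=R.from_quat(s["tool_rot"]).as_matrix();n=Rt[:,2]
print("T",T.round(4),"yaw",np.degrees(np.arctan2(n[1],n[0])).round(2))
px=lambda x,y:(220+(x-390)/6-.4,165+y/6-.4)
P=[]
for c in((447,92),(633,50),(655,148),(478,193)):
    o,d=ray("scene",*px(*c));p=o+d*((T+n*.0025-o)@n)/(d@n);P.append(Rt.T@(p-T))
P=np.array(P);print(P.round(4),P.mean(0).round(4),[np.linalg.norm(P[i]-P[i-1]).round(4) for i in range(4)])
for nm,a,b in(("c1",(500,318),(680,282)),("c2",(518,394),(695,352))):
    A=plane("scene",*px(*a),.097);B=plane("scene",*px(*b),.097);d=B-A
    print(nm,A.round(4),B.round(4),"mid",((A+B)/2).round(4),"len",np.linalg.norm(d).round(4),"yaw",np.degrees(np.arctan2(-d[0],d[1])).round(1))
pt=lambda x,y:(370+x/6-.4,150+y/6-.4)
for nm,q,z in(("c1 rail top L",(145,160),.117),("c2 rail topL",(145,268),.117),("c1 boardtop L",(75,172),.097),("c2 boardtop L",(75,285),.097)): print(nm,plane("top",*pt(*q),z).round(4))
for b in(.494,): 
  for dx in(50,100): print("pred rail L",[ (b+dx*.001+.025*.03).__round__(4),(-.232-dx*.001*.035+.025).__round__(4)])
E
```

```text
T [ 0.4979 -0.229   0.2423] yaw -1.92
[[ 0.0038 -0.0495  0.0025]
 [ 0.0043  0.0472  0.0025]
 [ 0.0851  0.0491  0.0025]
 [ 0.0874 -0.0484  0.0025]] [ 0.0452 -0.0004  0.0025] [np.float64(0.0836), np.float64(0.0967), np.float64(0.0808), np.float64(0.0976)]
c1 [ 0.5404 -0.284   0.097 ] [ 0.5494 -0.1849  0.097 ] mid [ 0.5449 -0.2344  0.097 ] len 0.0995 yaw -5.2
c2 [ 0.5927 -0.2853  0.097 ] [ 0.5978 -0.1891  0.097 ] mid [ 0.5953 -0.2372  0.097 ] len 0.0964 yaw -3.0
c1 rail top L [ 0.5984 -0.2092  0.117 ]
c2 rail topL [ 0.5499 -0.2072  0.117 ]
c1 boardtop L [ 0.5978 -0.1819  0.097 ]
c2 boardtop L [ 0.5461 -0.18    0.097 ]
pred rail L [0.5448, -0.2088]
pred rail L [0.5948, -0.2105]
```

arm_command:
  series:
    - [[0, -1.8, -3.4, 0.012], [15, 0, 0, 0], [20, 0, 0, 0], [20, 0, 0, 0], [12, 0, 0, 0], [0, 0, 0, 0], [0, 0, 0, 0]]

```text
t: 15.7
tcp_pos: [0.4951, -0.2323, 0.1759]
tool_rot: [0.016, 0.707, -0.017, 0.707]
force: [0.9, 0.1, -1.3]
finger_gap: 0.099
```

```bash
python3 look.py v7 370,150 220,165
```

```text
15.8 [ 0.4956 -0.2328  0.1765] [ 0.0161  0.7063 -0.017   0.7076] [ 0.8  0.3 -1.1] 0.1032236484666574
```

View pics/v7.png

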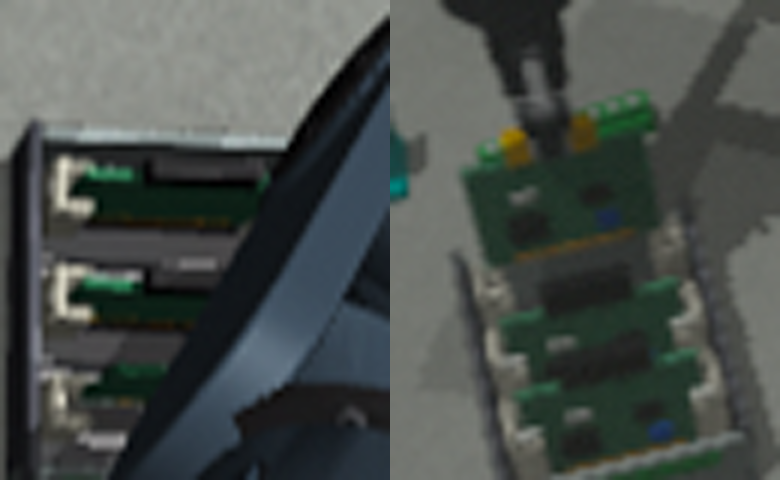

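```bash
python3 - <<'E'
from h import *
from station import status
s=status.sense();T=np.array(s["tcp_pos"]);Rt=R.from_quat(s["tool_rot"]).as_matrix();n=Rt[:,2]
print("yaw",np.degrees(np.arctan2(n[1],n[0])).round(2))
px=lambda x,y:(220+(x-390)/6-.4,165+y/6-.4); inv=lambda P:((proj("scene",P)-[220,165]+.4)*6+[390,0]).round()
for c in((462,172),(642,132),(661,228),(488,262)):
    o,d=ray("scene",*px(*c));p=o+d*((T+n*.0025-o)@n)/(d@n);print((Rt.T@(p-T)).round(4))
for y in(-.05,.05):
  print("home pred",inv(np.array([.4945,-.2312,.097])+Rt@np.array([0,y,.0025])),"c1",inv(np.array([.5445,-.2335,.097])+Rt@np.array([0,y,.0025])))
E
```

```text
yaw -2.68
[ 0.0052 -0.0496  0.0025]
[0.0054 0.048  0.0025]
[0.0906 0.0486 0.0025]
[ 0.0852 -0.0494  0.0025]
home pred [488. 254.] c1 [502. 324.]
home pred [664. 213.] c1 [682. 281.]
```

arm_command:
  series:
    - [[3, 1.2, -0.8, 0], [4, 0, 0, 0], [4, 0, 0, 0], [4, 0, 0, 0], [3, 0, 0, 0], [3, 0, 0, 0], [3, 0, 0, 0], [3, 0, 0, 0], [0, 0, 0, 0]]

```text
t: 16.7
tcp_pos: [0.4941, -0.2311, 0.1481]
tool_rot: [0.017, 0.707, -0.017, 0.707]
force: [-0.1, -0.2, -1.4]
finger_gap: 0.097
```

arm_command:
  series:
    - [[3, 0, 0, 0], [3, 0, 0, 0], [3, 0, 0, 0], [3, 0, 0, 0], [3, 0, 0, 0], [3, 0, 0, 0], [0, 0, 0, 0]]

```text
t: 17.4
tcp_pos: [0.494, -0.2311, 0.1301]
tool_rot: [0.017, 0.707, -0.017, 0.707]
force: [0.4, 0.1, -0.8]
finger_gap: 0.101
```

```bash
python3 look.py v8 370,150 220,165
```

```text
17.5 [ 0.4941 -0.2311  0.1304] [ 0.0167  0.707  -0.0166  0.7068] [-0.3  0.8 -2. ] 0.10204140211408994
```

View pics/v8.png

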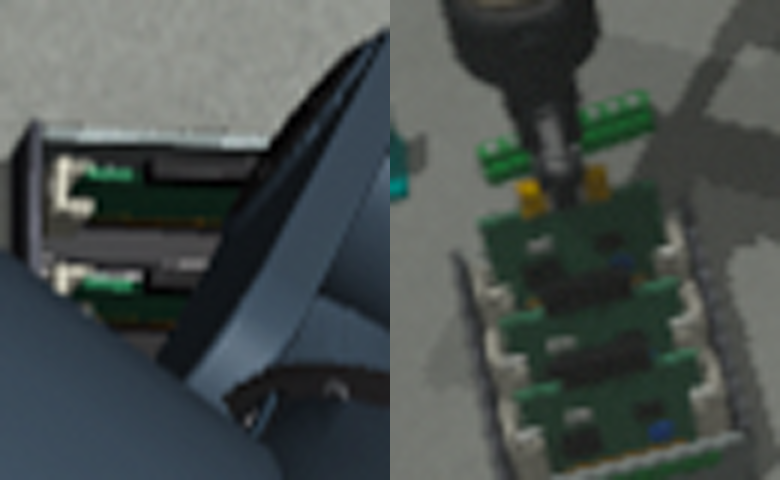

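The card stands between the guides (left edge at 485, right at 660) and there is no contact force. I'll keep going down.

arm_command:
  series:
    - [[4, 0, 0, 0], [4, 0, 0, 0], [4, 0, 0, 0], [4, 0, 0, 0], [4, 0, 0, 0], [3, 0, 0, 0], [0, 0, 0, 0]]

```text
t: 18.2
tcp_pos: [0.494, -0.2311, 0.107]
tool_rot: [0.017, 0.707, -0.016, 0.707]
force: [0.6, 0.2, -2.6]
finger_gap: 0.102
```

arm_command:
  series:
    - [[1, 0, 0, 0], [1, 0, 0, 0], [1, 0, 0, 0], [0, 0, 0, 0]]

```text
t: 18.6
tcp_pos: [0.4941, -0.2311, 0.1045]
tool_rot: [0.017, 0.707, -0.017, 0.707]
force: [1.1, 0.5, -1.6]
finger_gap: 0.098
```

arm_command:
  series:
    - [[1, 0, 0, 0], [1, 0, 0, 0], [1, 0, 0, 0], [0, 0, 0, 0]]

```text
t: 19.0
tcp_pos: [0.4948, -0.2313, 0.1034]
tool_rot: [0.016, 0.706, -0.017, 0.708]
force: [-1.3, 2.0, 11.0]
finger_gap: 0.105
```

arm_command:
  series:
    - [[1, 0, 0, 0], [1, 0, 0, 0], [0, 0, 0, 0]]

```text
t: 19.3
tcp_pos: [0.4954, -0.2314, 0.1034]
tool_rot: [0.016, 0.706, -0.017, 0.708]
force: [-2.7, 3.7, 23.3]
finger_gap: 0.098
```

```bash
python3 look.py v9 370,150 220,165; python3 - <<'E'
from h import *
inv=lambda P:((proj("scene",P)-[220,165]+.4)*6+[390,0]).round()
Rt=frame(-2.6,0)
for dz in(0,.005):
  print(dz,[inv(np.array([.4945,-.2315,.097+dz])+Rt@np.array([x,y,0])) for x in(-.0025,.0025) for y in(-.05,.05)],"rail top",[inv(np.array([.4945,-.2315,.117+dz])+Rt@np.array([-.005,y,0])) for y in(-.025,.025)])
E
```

```text
19.4 [ 0.4954 -0.2314  0.1034] [ 0.016   0.7057 -0.0172  0.7082] [-2.4  3.6 23.2] 0.10225825106974575
0 [array([486., 247.]), array([661., 206.]), array([487., 254.]), array([663., 213.])] rail top [array([524., 212.]), array([613., 191.])]
0.005 [array([484., 242.]), array([660., 201.]), array([485., 248.]), array([662., 208.])] rail top [array([522., 206.]), array([611., 185.])]
```

```bash
python3 - <<'E'
from h import *
im=cv2.imread("pics/v9_scene.png");h=cv2.cvtColor(im,cv2.COLOR_BGR2HSV)
for nm,lo,hi in(("yellow",(18,140,90),(32,255,255)),):
    m=cv2.inRange(h,lo,hi)[185:215,230:275];k,l,st,c=cv2.connectedComponentsWithStats(m)
    for i in range(1,k):
        if st[i,4]>3: print(nm,((st[i,:4].astype(float)+[230-220,185-165,0,0])*6+[390,0,0,0]).tolist(),st[i,4])
# green column profile around board-top left and right (crop x 500, 645)
for x in(500,645):
    u=220+(x-390)//6;print(x,[(int((v-165)*6),im[v,u].tolist()) for v in range(194,212)])
E
```

```text
yellow [528.0, 210.0, 18.0, 24.0] 10
500 [(174, [33, 59, 27]), (180, [61, 78, 56]), (186, [104, 111, 104]), (192, [113, 119, 116]), (198, [111, 118, 115]), (204, [113, 120, 116]), (210, [113, 119, 116]), (216, [112, 118, 115]), (222, [108, 113, 111]), (228, [104, 110, 108]), (234, [105, 110, 107]), (240, [93, 100, 93]), (246, [80, 101, 67]), (252, [54, 72, 41]), (258, [41, 51, 35]), (264, [44, 53, 36]), (270, [41, 53, 34]), (276, [41, 52, 34])]
645 [(174, [60, 65, 63]), (180, [58, 61, 60]), (186, [57, 60, 60]), (192, [60, 63, 61]), (198, [58, 61, 60]), (204, [59, 62, 60]), (210, [51, 59, 48]), (216, [39, 49, 33]), (222, [39, 46, 33]), (228, [37, 46, 33]), (234, [38, 47, 33]), (240, [40, 47, 34]), (246, [38, 46, 33]), (252, [37, 45, 31]), (258, [37, 47, 33]), (264, [37, 45, 29]), (270, [37, 46, 31]), (276, [39, 47, 31])]
```

arm_command:
  series:
    - [[-1.5, 0, 0, 0], [-1.5, 0, 0, 0], [-1, 0, 0, 0], [0, 0, 0, 0]]

```text
t: 19.8
tcp_pos: [0.4942, -0.2312, 0.1035]
tool_rot: [0.017, 0.707, -0.017, 0.707]
force: [0.0, -0.9, 1.8]
finger_gap: 0.098
```

The measured board-top edges, (500,243) and (645,210), match the fully-home prediction of 244 and 210. I'll let go gently and rise.

arm_command:
  series:
    - [[0, 0, 0, 0], [0, 0, 0, 0], [0, 0, 0, 0], [0, 0, 0, 0], [0, 0, 0, 0]]
  jaw: 28

```text
t: 20.3
tcp_pos: [0.4941, -0.2312, 0.1035]
tool_rot: [0.017, 0.707, -0.017, 0.707]
force: [0.1, -0.2, -0.4]
finger_gap: 0.28
```

arm_command:
  series:
    - [[-5, 0, 0, 0], [-10, 0, 0, 0], [-15, 0, 0, 0], [-20, 0, 0, 0], [-30, 0, 0, 0], [-30, 0, 0, 0], [-20, 0, -30, 0], [0, 0, -30, 0], [0, 0, 0, 0], [0, 0, 0, 0]]

```text
t: 21.3
tcp_pos: [0.4342, -0.2285, 0.2345]
tool_rot: [0.017, 0.706, -0.017, 0.708]
force: [0.1, -0.0, -0.0]
finger_gap: 0.284
```

```bash
python3 look.py v10 370,150 220,165; python3 - <<'E'
from h import *
im=cv2.imread("pics/v10_scene.png");h=cv2.cvtColor(im,cv2.COLOR_BGR2HSV)
m=cv2.inRange(h,(18,140,70),(32,255,255))[185:215,230:275];k,l,st,c=cv2.connectedComponentsWithStats(m)
for i in range(1,k):
    if st[i,4]>3: print("yellow",((st[i,:4].astype(float)+[10,20,0,0])*6+[390,0,0,0]).tolist(),st[i,4])
for x in(500,645):
    u=220+(x-390)//6;print(x,[(int((v-165)*6),im[v,u].tolist()) for v in range(198,210)])
# bystanders / jaw changed? compare with start where arm isn't
a=cv2.imread("pics/top0.png").astype(int);b=cv2.imread("pics/v10_top.png").astype(int)
d=(np.abs(a-b).max(2)>45).astype(np.uint8);d=cv2.morphologyEx(d,cv2.MORPH_OPEN,np.ones((2,2),np.uint8))
k,l,st,c=cv2.connectedComponentsWithStats(d)
print([st[i].tolist() for i in range(1,k) if st[i,4]>15])
a=cv2.imread("pics/scene0.png").astype(int);b=im.astype(int)
d=(np.abs(a-b).max(2)>45).astype(np.uint8);k,l,st,c=cv2.connectedComponentsWithStats(d)
print("scene",[st[i].tolist() for i in range(1,k) if st[i,4]>15])
E
```

```text
21.4 [ 0.4351 -0.2288  0.234 ] [ 0.0163  0.7064 -0.017   0.7074] [-0.4  0.6 -0.6] 0.2809398489396491
yellow [522.0, 198.0, 90.0, 48.0] 75
500 [(198, [103, 109, 106]), (204, [103, 109, 107]), (210, [109, 115, 112]), (216, [108, 114, 111]), (222, [101, 107, 104]), (228, [99, 104, 102]), (234, [98, 104, 101]), (240, [89, 101, 85]), (246, [69, 88, 58]), (252, [49, 64, 40]), (258, [44, 55, 38]), (264, [43, 53, 35])]
645 [(198, [97, 102, 100]), (204, [92, 97, 94]), (210, [81, 99, 68]), (216, [55, 74, 41]), (222, [41, 53, 32]), (228, [43, 55, 35]), (234, [41, 53, 34]), (240, [43, 54, 36]), (246, [40, 52, 34]), (252, [43, 54, 36]), (258, [40, 52, 34]), (264, [41, 53, 36])]
[[379, 174, 149, 150, 12363], [191, 188, 75, 40, 1382], [384, 214, 31, 6, 133], [417, 214, 7, 11, 52], [381, 223, 28, 6, 140], [364, 244, 9, 6, 28], [295, 250, 85, 117, 3271], [339, 259, 8, 6, 27], [133, 287, 160, 113, 6528], [555, 299, 10, 8, 59], [478, 308, 124, 92, 7639], [416, 323, 62, 21, 879], [617, 332, 11, 3, 23], [634, 332, 6, 4, 21], [602, 338, 38, 28, 489], [274, 351, 34, 19, 333], [307, 361, 25, 17, 213], [351, 371, 14, 18, 103], [273, 376, 9, 11, 52], [397, 384, 21, 16, 190], [422, 389, 40, 11, 209], [277, 391, 3, 9, 22]]
scene [[291, 7, 51, 106, 2989], [94, 16, 12, 8, 25], [262, 17, 4, 6, 16], [79, 20, 38, 35, 180], [203, 21, 20, 36, 153], [59, 23, 34, 25, 72], [212, 23, 45, 117, 1471], [225, 42, 4, 11, 26], [286, 44, 8, 11, 34], [60, 46, 19, 20, 146], [280, 56, 8, 9, 37], [198, 58, 9, 18, 48], [316, 64, 8, 8, 21], [251, 71, 4, 6, 18], [268, 87, 13, 3, 20], [99, 115, 37, 34, 452], [318, 122, 18, 9, 70], [270, 134, 23, 14, 177], [231, 142, 13, 25, 184], [146, 151, 71, 29, 331], [353, 157, 49, 40, 871], [260, 158, 46, 40, 370], [236, 197, 30, 15, 164]]
```

```bash
python3 -c "
from station import ticket;print(ticket.sign_off())"
```

```text
the job is handed in; nothing more can be done
None
```

The repaired card is in the empty bay of the rack, and I handed the job in at about 21 s of the 56 s allowed.

- **Vise:** I slid the red jaw about 42 mm, until it pushed back with 16 N at its end stop.
- **Card:** I gripped the yellow rail, lifted the card out along the leaning bed, and it turned upright between the pads. I carried it to the bay nearest the robot and lowered it until it met the slot floor. The push reached 23 N with no further travel. I then eased off to about 2 N and let go.
- **Last checks:** After release, the card's top edge and rail were within about one camera pixel (roughly 3 mm) of where a fully home card should appear. Comparing before and after pictures showed changes only at the vise, rack, arm and shadows, so the lamp and loose things appear untouched. The arm had risen clear and the tool force was near zero.
- **Failed or disagreed:** My first estimate of the rail position was about 12 mm too high. A drawn overlay showed the error before I moved to grip it. The limit of 12 viewed pictures ran out before the final seating, so those last checks were made from pixel values only, not by eye.

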